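# Put the crumb tray back under the toaster

## Task

Put the steel crumb tray with the red handle back under the toaster: slide it into the opening in the front of the black stand until it is fully home, its front plate flush against the stand, and let go. Leave the wooden tray and the egg timer where they stand.

Things in the scene. Friction and masses are not known exactly. Their poses are not given: they have to be found in the camera images.
- crumb_tray: Loose flat steel tray, 0.16 kg, on the worktop left or right of the stand. Origin: underside, middle of the pan; z up, +x goes in first. Pan 90 mm along x, 110 mm along y, 16 mm high. At its -x end an upright front plate, x -50 to -45, 150 mm wide, z 2 to 40 mm; from it a red fin handle sticks out, 14 mm thick along y, x -100 to -50, z 10 to 50 mm: grip it across y near x = -78 mm.
- toaster_stand: Fixed black stand 215x240x42 mm; on it, 50 mm behind its face, a toaster, 245 mm high in all. Origin: on the worktop, middle of the mouth in the face x = 0; +x into the bay, z up. Bay: the worktop is its floor, 32 mm high, 136 mm wide at the face, flared walls narrow to 120 mm at x = 30, then straight; back at x = 95. Tray home: its plate on the face, origin at x = 45 mm, y = 0, same yaw.
- oak_tray: Loose wooden tray without handle, 85 x 145 x 20 mm, origin under its middle. It is on the other side of the stand from the crumb tray. Not to be moved.
- egg_timer: Loose egg timer, green below and white above, 62 mm across and 40 mm high, origin under its middle. It stands left of the toaster stand, farther back, under the wall cabinets, whose fronts and knobs reach out to world x = 0.60 m from 0.49 m above the worktop upwards: keep the wrist clear of them. Not to be moved.

How it is judged:
By the outcome, as a careful person would: the job done as asked, in the order asked, and still so for the second after the job is handed in, with the robot touching nothing.
It also fails if it takes over 45 s, if anything falls off the work surface, if the arm or the gripper's body presses on something with over 40 N, if the wrist force passes 120 N, or if a joint passes its speed limit or range.

## Robot

A 6-joint arm with a two-finger parallel gripper is mounted at the origin on a cart in front of the work surface, level with it; the furniture and walls round the work are solid. World frame = base frame: x ahead of the robot, y to its left, z up, the work surface at z = 0. Lengths are in m, angles in rad, forces in N, time in s.
With the tool pointing down it reaches from about 0.375 to 0.975 m from the base axis. Payload 3.8 kg.
Tool frame: the origin (TCP) lies midway between the tips of the shut fingers; the grasp point (between the pads) lies 19 mm behind it; z points along the fingers, y is the line along which they close (so a half turn about z gives the same grasp; the last joint's range is limited). The gripper opens to 88 mm and grips with 3 to 60 N. Pads are 18 mm wide; open, the fingers measure 123 mm over their backs; the gripper's body (75 mm by 187 mm) begins 45 mm behind the grasp point.
Start: joints at [1.118, 0.264, 1.604, -0, 1.274, -0.037], TCP at [0.273, 0.617, 0.239] pointing down, gripper open.
Joint ranges: [-2.63, 2.63], [-0.94, 2.18], [0.31, 2.57], [-1.31, 4.45], [0, 2.66], [-2.55, 2.55]. Speed limits (rad/s): [2.57, 2.57, 3.14, 3.14, 3.14, 3.14].

## Interface

Orientations are given as a rotation vector (axis times angle).
In Python, from cell import manip, inverse_kinematics, cams, order gives the robot as it stands. Calls block until the motion is done:
- manip.move_pose(position, orientation): joint-space move of the TCP to a pose.
- manip.move_linear(position, rate=0.15, rot=None): straight line of the TCP; rot=None keeps the orientation; rate is the mean speed in m/s.
- manip.set_joints(angles): joint-space move.
- manip.set_gripper(opening, force=None): finger opening in m; force is the grip in N (None keeps the last); returns when the fingers have stopped.
- manip.dwell(seconds).
- inverse_kinematics(position, orientation): joint angles nearest the present ones, or None.
- manip.state(): the state.
- cams.capture(name): name is "scene" or "top" or "wrist"; returns a dict with "image" (480x640x3 uint8, blue, green, red), "z_map" (480x640 float32, m along the optical axis (not along the pixel's ray), 0 where there is no reading), "intrinsics" (3x3 intrinsics, pixels), "position" and "orientation" of the camera in the world; the wrist camera has in their place "T_tool_cam" (4x4, takes a point from camera to tool coordinates, whose origin is the TCP and whose axes are the flange's). Camera axes: x right, y down, z forward; pixel columns grow to the right and rows downward; lengths in m; the calibration is good to about 2 mm. A picture is of the moment at which its call begins: read the wrist's pose just before it.
A pose or a line that the arm cannot do raises manip.IKError and nothing moves.
- order.close_job(): hands the job in; it is judged then, once.
The state is a dict: "clock": time; "joint_pos": joint angles; "joint_velocities": joint speeds; "tau": joint torques, N m; "tool_pos": TCP position; "tcp_rot": TCP orientation; "contact_force": force on the tool from outside, world axes, zero at the start; "moment": the same for the moment, N m; "gripper_width": finger opening in m; "grasp_force": force on a finger pad.
Only numpy, scipy, OpenCV 4.12 (cv2) and the standard library are available. Lean on these libraries where they do the work, as an engineer would, in place of code of your own. Each camera call takes 0.05 s, during which the arm holds its last target. There are 200 camera calls.

## Working session

There is one attempt and no reset: what is moved stays moved. The work goes in short steps, each a Python script; the robot and the scene stay as the last script left them, time stands still between calls to the robot, and variables do not carry over. Pictures are saved under pics/ and viewed, at most 10 in all, crops included, and the job is handed in when it is done.

```bash
mkdir -p pics
cat > h.py <<'E'
import numpy as np, cv2
from scipy.spatial.transform import Rotation as R
from cell import manip, inverse_kinematics, cams, order
def pts(c, T=None):
    z=c["z_map"];K=c["intrinsics"];v,u=np.mgrid[:480,:640]
    P=np.stack([(u-K[0,2])/K[0,0]*z,(v-K[1,2])/K[1,1]*z,z],-1)
    if T is None:
        o=np.array(c["orientation"]); 
        Rm=o if o.shape==(3,3) else R.from_rotvec(o).as_matrix(); t=np.array(c["position"])
    else: Rm,t=T[:3,:3],T[:3,3]
    W=P@Rm.T+t; W[z<=0]=np.nan
    return W
def wrist():
    s=manip.state(); c=cams.capture("wrist")
    T=np.eye(4);T[:3,:3]=R.from_rotvec(s["tcp_rot"]).as_matrix();T[:3,3]=s["tool_pos"]
    return c,pts(c,T@np.array(c["T_tool_cam"]))
E
python3 - <<'E'
from h import *
print(manip.state())
for n in("scene","top"):
    c=cams.capture(n);cv2.imwrite(f"pics/{n}0.png",c["image"]);W=pts(c);np.save(f"{n}0.npy",W)
    print(n,c["position"],c["orientation"],W[240,320])
E
```

```text
{'clock': 0.0, 'joint_pos': array([ 1.11812363e+00,  2.64754124e-01,  1.60534489e+00,  2.82665542e-05,
        1.27366493e+00, -3.69236732e-02]), 'joint_velocities': array([-0.00033574,  0.00083123,  0.00011185, -0.00057959,  0.00168817,
       -0.0004073 ]), 'tau': array([ 7.00690325e-04, -5.02125013e+01, -3.56868482e+01,  7.27324071e-02,
        2.97728449e-02, -1.77223187e-04]), 'tool_pos': array([0.27232289, 0.61687752, 0.23740304]), 'tcp_rot': array([-0.64826229, -3.07341482,  0.00329812]), 'contact_force': array([0.67171893, 0.38131974, 0.15894328]), 'moment': array([-0.01897011, -0.00515395, -0.03480864]), 'grasp_force': 0.0, 'gripper_width': 0.08813836266422889}
scene [0.25833403 0.52156584 0.49746053] [-0.64600485  2.47376679 -1.34308427] [ 0.5942335  -0.05964587  0.06163781]
top [ 0.45223038 -0.14189223  1.02236133] [-2.12156746  2.10965786 -0.16856939] [ 0.61463105 -0.14389659  0.07255746]
```

View pics/top0.png

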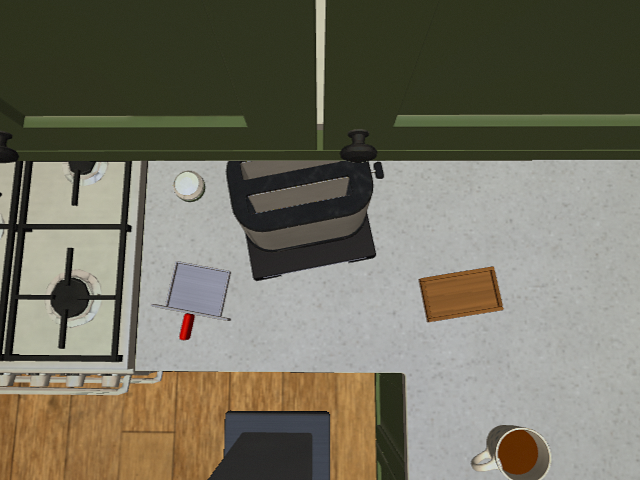

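View pics/scene0.png

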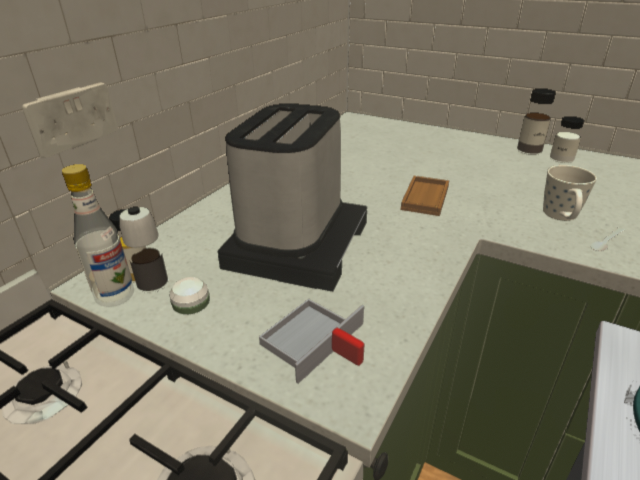

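The top view shows the crumb tray left of the stand, with its pan at (198,290) and its red handle at (187,327). The stand's front edge runs from (253,279) to (375,258), the timer is at (189,185) and the oak tray at (460,293). The scene view agrees. Next I'll get the poses from depth.

Run:
```python
from h import *
W=np.load("top0.npy");I=cv2.imread("pics/top0.png").astype(int)
b,g,r=I[...,0],I[...,1],I[...,2]
red=(r>150)&(g<60)&(b<60)&(W[...,2]>.035); p=W[red];print("handle",red.sum(),np.nanmean(p,0),np.ptp(p,0), cv2.fitLine(p[:,:2].astype(np.float32),2,0,.01,.01).ravel())
for n,(u,v) in dict(timer=(189,186),pan=(198,290),table=(300,330),fl=(153,306),fr=(230,320),oak=(460,293)).items(): print(n,W[v,u])
# pan floor region
m=(np.abs(W[...,2]-.042)<.006)&(r<60)&(g<60)&(b<60); m[:150]=0;m[300:]=0
n,l,st,_=cv2.connectedComponentsWithStats(m.astype(np.uint8));k=1+st[1:,4].argmax();print(st[k])
P=W[l==k]
rect=cv2.minAreaRect(P[:,:2].astype(np.float32));print("stand",rect,cv2.boxPoints(rect),np.median(P[:,2]))
# front edge: lowest pixel per column
E=[]
for u in range(262,368):
    v=np.where((l==k)[:,u])[0]
    if len(v):E.append(W[v.max(),u])
E=np.array(E);print("edge",cv2.fitLine(E[:,:2].astype(np.float32),cv2.DIST_HUBER,0,.01,.01).ravel(),E[0],E[-1])
# pan outline
m=(np.abs(b-r)>=0)&(W[...,2]>-.005);
print([W[y,x].round(3) for x,y in((177,263),(230,272),(168,303),(221,314),(187,318),(184,338))])
```

```text
handle 141 [0.45403996 0.10797352 0.0502811 ] [0.04590757 0.01562413 0.0103894 ] [ 0.98613846 -0.1659246   0.45403996  0.10797352]
timer [0.72773868 0.11540072 0.03893664]
pan [0.52538867 0.09632655 0.00368994]
table [ 0.4493504  -0.10578199  0.00193897]
fl [nan nan nan]
fr [ 0.46754556  0.03180566 -0.00146741]
oak [ 0.52218676 -0.41531091  0.01051609]
[ 247  216  129   63 2965]
stand ((0.6061632037162781, -0.1262611746788025), (0.07846982777118683, 0.23789769411087036), 11.432854652404785) [[ 0.54412884 -0.01744967]
 [ 0.5912848  -0.25062692]
 [ 0.6681976  -0.23507267]
 [ 0.6210416  -0.00189543]] 0.042654939584686025
edge [ 0.19714068 -0.98037523  0.5712592  -0.14383124] [ 0.54826434 -0.03359395  0.03951829] [ 0.58916244 -0.23365129  0.04250631]
[array([0.578, 0.14 , 0.008]), array([0.561, 0.034, 0.004]), array([0.499, 0.153, 0.008]), array([0.479, 0.048, 0.007]), array([0.47 , 0.103, 0.052]), array([0.433, 0.107, 0.051])]
```

Run:
```python
import cv2
I=cv2.imread("pics/top0.png")[160:350,140:390];cv2.imwrite("pics/crop0.png",cv2.resize(I,None,fx=3.15,fy=3.15,interpolation=cv2.INTER_CUBIC))
```

```text
(no output)
```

View pics/crop0.png

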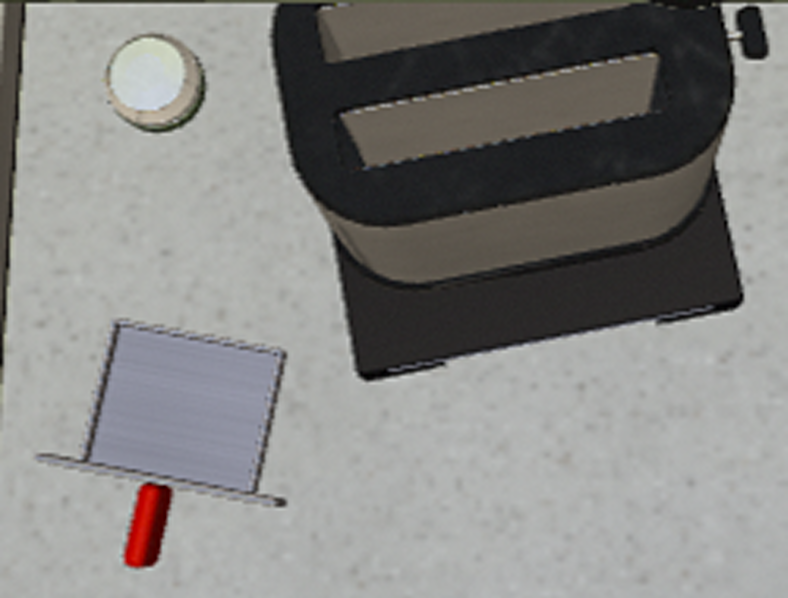

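The crop confirms the layout: tray corners at (118,322), (284,352) and (88,460), with the fin from (150,487) to (140,565). The stand face runs from (362,378) to (742,302). From depth, the stand mouth is near (0.568,-0.134) at yaw +11.4°. The tray origin is near (0.528,0.096) at yaw -9.5°. I'll hover over the handle, tilted 10° with the wrist back, and refine from there.

```bash
cat >> h.py <<'E'
def rot(yaw,tilt,s=1):
    f=np.array([np.cos(yaw),np.sin(yaw),0]);y=s*np.array([-np.sin(yaw),np.cos(yaw),0])
    z=f*np.sin(tilt)+np.array([0,0,-np.cos(tilt)])
    return R.from_matrix(np.stack([np.cross(y,z),y,z],1))
def tcp(g,yaw,tilt,s=1):  # grasp point -> TCP pose
    r=rot(yaw,tilt,s);return np.array(g)+.019*r.as_matrix()[:,2],r.as_rotvec()
E
python3 - <<'E'
from h import *
for t in (0,.17):
  for s in (1,-1):
    print(t,s)
    for g,y in (((.451,.108,.2),-.166),((.451,.108,.034),-.166),((.39,.118,.034),-.166),((.418,-.164,.034),.199),((.535,-.14,.034),.199),((.45,-.157,.034),.199)):
      q=inverse_kinematics(*tcp(g,y,t,s));print(None if q is None else np.round(q,2))
E
```

```text
0 1
[ 0.18 -0.1   2.1  -0.    1.14 -1.22]
[ 0.18  0.13  2.23 -0.    0.78 -1.22]
[ 0.23  0.03  2.35 -0.    0.77 -1.17]
[-0.43  0.1   2.26 -0.    0.77 -2.2 ]
[-0.3   0.28  2.05 -0.    0.82 -2.07]
[-0.39  0.15  2.21 -0.    0.78 -2.16]
0 -1
[ 0.18 -0.1   2.1  -0.    1.14  1.92]
[ 0.18  0.13  2.23 -0.    0.78  1.92]
[ 0.23  0.03  2.35 -0.    0.77  1.97]
[-0.43  0.1   2.26 -0.    0.77  0.94]
[-0.3   0.28  2.05 -0.    0.82  1.07]
[-0.39  0.15  2.21 -0.    0.78  0.98]
0.17 1
[ 0.23 -0.2   2.2  -0.08  0.99 -1.14]
[ 0.23  0.05  2.33 -0.11  0.6  -1.09]
[ 0.29 -0.06  2.44 -0.13  0.61 -1.01]
[-0.51  0.03  2.35  0.19  0.63 -2.42]
[-0.35  0.21  2.15  0.15  0.64 -2.23]
[-0.46  0.08  2.3   0.18  0.63 -2.36]
0.17 -1
[ 0.23 -0.2   2.2  -0.08  0.99  2.  ]
[ 0.23  0.05  2.33 -0.11  0.6   2.05]
[ 0.29 -0.06  2.44 -0.13  0.61  2.13]
[-0.51  0.03  2.35  0.19  0.63  0.72]
[-0.35  0.21  2.15  0.15  0.64  0.91]
[-0.46  0.08  2.3   0.18  0.63  0.78]
```

Run:
```python
from h import *
c=cams.capture("wrist");print(np.round(c["T_tool_cam"],3))
s=1 if c["T_tool_cam"][0][3]>0 else -1
print(s)
manip.move_pose(*tcp((.441,.109,.2),-.166,.17,s))
c,W=wrist();cv2.imwrite("pics/w1.png",c["image"]);np.save("w1.npy",W)
st=manip.state();print(st["clock"],st["tool_pos"],st["joint_pos"].round(2))
I=c["image"].astype(int);red=(I[...,2]>130)&(I[...,1]<70)&(I[...,0]<70)&(W[...,2]>.044)
p=W[red];print(red.sum(),np.nanmean(p,0),cv2.minAreaRect(p[:,:2].astype(np.float32)),cv2.fitLine(p[:,:2].astype(np.float32),2,0,.01,.01).ravel())
```

```text
[[ 0.001 -0.957 -0.291  0.075]
 [ 1.     0.001  0.     0.   ]
 [ 0.    -0.291  0.957 -0.146]
 [ 0.     0.     0.     1.   ]]
1
2.15 [0.44463425 0.10914703 0.18164843] [ 0.24 -0.22  2.21 -0.08  0.99 -1.13]
1034 [0.45315776 0.1099094  0.04934757] ((0.45463329553604126, 0.10962643474340439), (0.012245651334524155, 0.04691068083047867), 80.20922088623047) [ 0.98431367 -0.1764274   0.45315775  0.1099094 ]
```

View pics/w1.png

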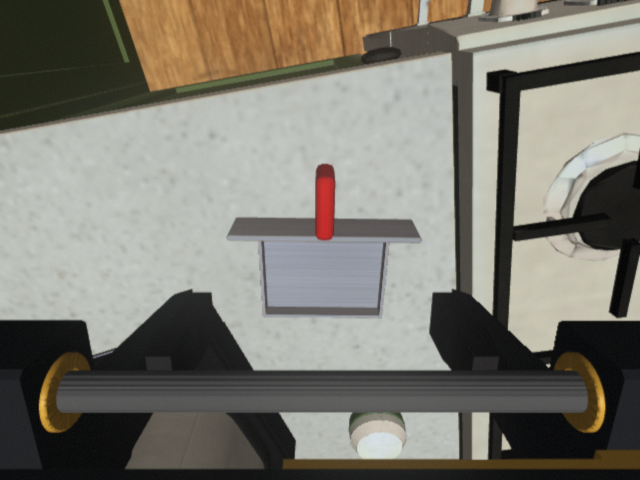

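The wrist view shows the fin at (325,165–240), square to the image, with the plate at row 230 and the pan below it. The fin middle is at (0.454,0.110), yaw about -0.172. Now I'll grasp it, pull back and slide it in front of the mouth.

Run:
```python
from h import *
yaw=-.172;T=.17
P=lambda x,y,z,w=yaw: tcp((x,y,z),w,T,1)
def rep(n):
    s=manip.state();print(n,round(s["clock"],2),s["tool_pos"].round(4),s["contact_force"].round(1),round(s["gripper_width"],4),round(s["grasp_force"],1))
a,r=P(.4505,.1101,.12);manip.move_pose(a,r)
a,r=P(.4505,.1101,.034);manip.move_linear(a,.08,r);rep("down")
manip.set_gripper(0.0,25);rep("grip")
f=np.array([np.cos(yaw),np.sin(yaw)])
g=np.array([.4505,.1101])-.058*f
a,r=P(*g,.034);manip.move_linear(a,.08,r);rep("back")
w=.199
g=np.array([.5677,-.134])-.153*np.array([np.cos(w),np.sin(w)])
a,r=P(*g,.034,w);manip.move_linear(a,.1,r);manip.dwell(.2);rep("stage")
c,W=wrist();cv2.imwrite("pics/w2.png",c["image"]);np.save("w2.npy",W)
c=cams.capture("top");cv2.imwrite("pics/top2.png",cv2.resize(c["image"][200:380,140:390],None,fx=3,fy=3));np.save("top2.npy",pts(c))
```

```text
down 3.79 [0.4543 0.1097 0.0159] [-0.5 -0.5 -0.3] 0.0881 0.0
grip 4.9 [0.4536 0.1095 0.0152] [ 0.1 -1.2  0.2] 0.0137 25.0
back 5.78 [0.3962 0.1195 0.0152] [-2.2  0.2  1.6] 0.0134 25.0
stage 8.97 [ 0.4208 -0.1635  0.0153] [-1.   0.3  0.5] 0.0137 25.0
```

View pics/w2.png

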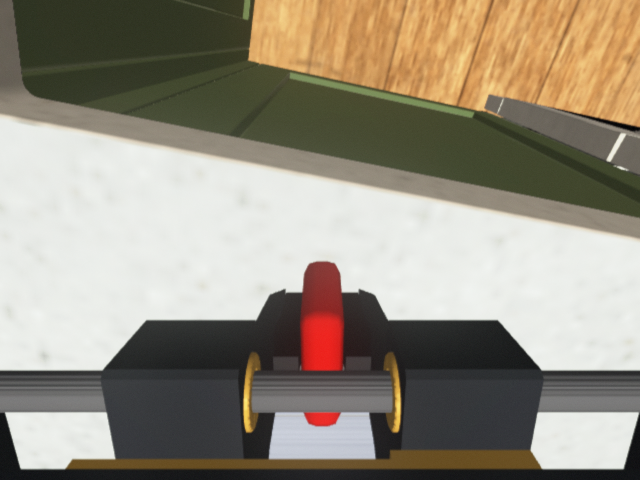

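View pics/top2.png

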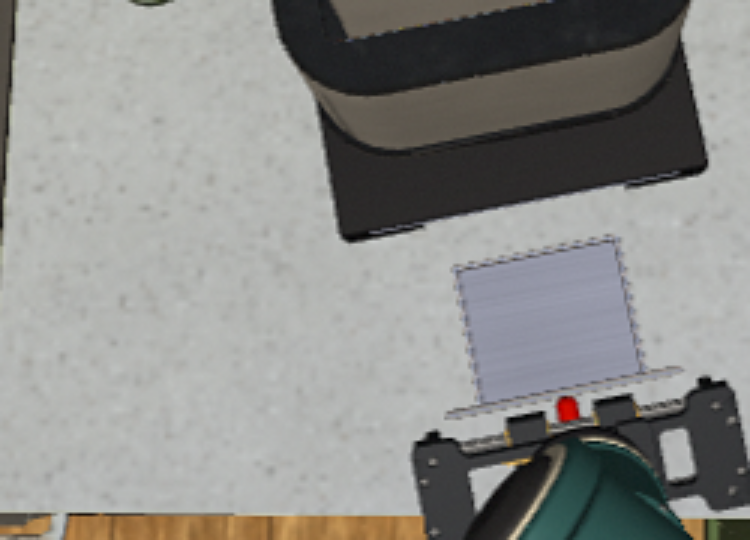

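The wrist view shows the fin (322,262–425) held centrally between the pads. In the top crop the pan front corners are at (455,268) and (618,237), parallel to the face from (345,240) to (706,168). The tray axis meets the face about 2 crop px from its middle, roughly 1.5 mm. I'll insert it while watching the force.

Run:
```python
from h import *
w=.199;f=np.array([np.cos(w),np.sin(w)]);m=np.array([.5677,-.134])
def go(x,rate):
    a,r=tcp((*(m+x*f),.034),w,.17,1);manip.move_linear(a,rate,r);manip.dwell(.1)
    s=manip.state();F=s["contact_force"];p=s["tool_pos"]
    lon=F[:2]@f;lat=F[:2]@[-f[1],f[0]]
    print(round(x,3),round(s["clock"],2),"lon %.1f lat %.1f z %.1f"%(lon,lat,F[2]),"x %.4f"%((p[:2]-m)@f-.019*np.sin(.17)));return abs(lon),abs(lat)
for x in [-.12,-.09,-.065,-.045,*np.arange(-.040,-.0235,.002)]:
    a,b=go(x,.06 if x<-.05 else .03)
    if a>12 or b>12: break
c=cams.capture("scene");cv2.imwrite("pics/sc3.png",cv2.resize(c["image"][180:400,190:420],None,fx=2.6,fy=2.6))
```

```text
-0.12 9.87 lon 0.2 lat 0.0 z -0.4 x -0.1200
-0.09 10.62 lon 0.5 lat 0.7 z -0.7 x -0.0900
-0.065 11.28 lon 0.7 lat 0.6 z -0.1 x -0.0650
-0.045 12.2 lon 1.2 lat -0.0 z -0.2 x -0.0448
-0.04 12.62 lon 0.9 lat -0.2 z 0.1 x -0.0399
-0.038 12.97 lon -0.8 lat -0.6 z 1.0 x -0.0380
-0.036 13.32 lon -1.0 lat -0.5 z 0.4 x -0.0358
-0.034 13.67 lon -2.2 lat 0.7 z 3.1 x -0.0341
-0.032 14.02 lon -10.5 lat -1.8 z 9.5 x -0.0340
-0.03 14.37 lon -17.7 lat -3.0 z 13.9 x -0.0336
```

View pics/sc3.png

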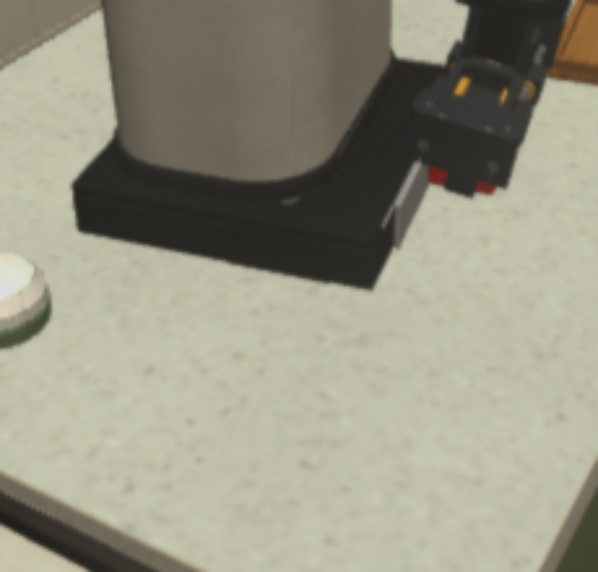

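The plate (395–430, 165–245) appears against the stand face, and contact came at x = -0.034, where home was expected. I'll unload, release, back off and check.

Run:
```python
from h import *
w=.199;f=np.array([np.cos(w),np.sin(w)]);m=np.array([.5677,-.134])
def go(x,z,rate,dy=0):
    a,r=tcp((*(m+x*f),z),w,.17,1);manip.move_linear(a,rate,r)
go(-.0335,.034,.03)
manip.set_gripper(.06)
go(-.055,.14,.12)
go(-.14,.2,.2)
manip.dwell(.2)
c,W=wrist();cv2.imwrite("pics/w4.png",c["image"])
c=cams.capture("top");W=pts(c);cv2.imwrite("pics/top4.png",cv2.resize(c["image"][220:340,230:390],None,fx=4.5,fy=4.5,interpolation=cv2.INTER_CUBIC))
c=cams.capture("scene");S=pts(c);cv2.imwrite("pics/sc4.png",cv2.resize(c["image"][190:310,290:420],None,fx=4.5,fy=4.5,interpolation=cv2.INTER_CUBIC))
for n,A in(("top",W),("scene",S)):
    q=(A[...,:2]-m);x=q@f;y=q@np.array([-f[1],f[0]]);z=A[...,2]
    k=(abs(y)<.073)&(abs(y)>.012)&(x>-.04)&(x<.01)&(z>.012)&(z<.036);print(n,k.sum(),"plate x",np.percentile(x[k],[5,25,50,75,95]).round(4) if k.any() else "")
s=manip.state();print(s["clock"],s["contact_force"].round(1))
```

```text
top 86 plate x [-0.0051 -0.0049 -0.0047 -0.0046 -0.0044]
scene 133 plate x [-0.0052 -0.005  -0.0048 -0.0046 -0.0041]
17.5583 [-0.3  0.3 -0.2]
```

View pics/top4.png

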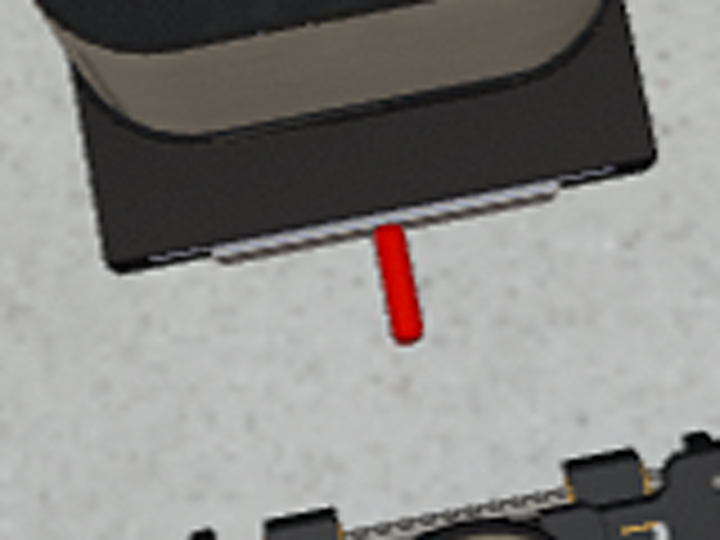

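View pics/sc4.png

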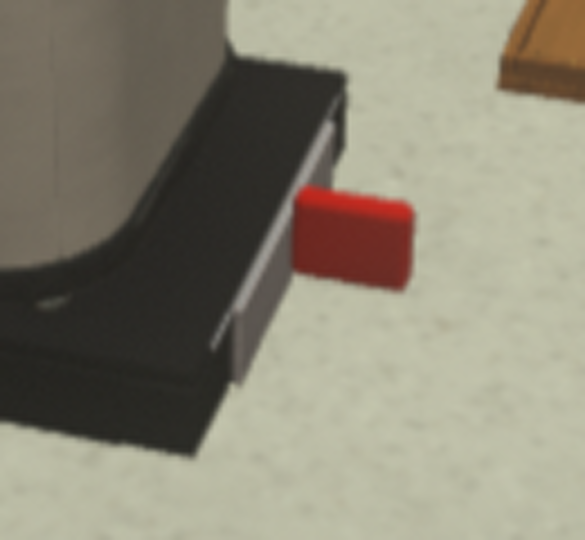

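Both views show the plate lying evenly on the face, from (215,255) to (558,190) in the top crop. Its front measures 4.8 mm out against a 5 mm plate thickness, so it is flush. The arm is clear and touches nothing.

```bash
python3 -c "
from h import *
print(order.close_job())"
```

```text
the job is handed in; nothing more can be done
None
```

The crumb tray is fully home with its front plate flush on the stand and released, the wooden tray and egg timer were left untouched, and the job was handed in at about 18 s.

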